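# Refit the guide column of the fruit press

## Task

The fruit press has been washed and its steel guide column lies on the draining rack. Stand the column upright, knob up, in the wide pocket of the white draining block and let go of it; then take it again by its knob, feel for the bore in the press's socket with the plain end, and push the column straight down until it is fully home, then let go. Leave the bowl, the jar and the jug where they are.

Things in the scene. Friction and masses are not known exactly. Their poses are not given: they have to be found in the camera images.
- column: The guide column, 150 mm long, about 0.28 kg (0.2 to 0.36): a plain steel shank 24 mm in diameter and 120 mm long with a square-edged flat end, then a round black knob 40 mm in diameter and 30 mm long. Origin: centre of the flat plain end; its z axis runs along the column towards the knob (knob from 120 to 150 mm). At the start it lies level on the rack, axis 50 mm above the table, knob towards the robot, plain end pointing away.
- column_mid (a point): Point on the column's axis 76 mm from the plain end: its centre of mass, midway between the rack's saddles, free to be gripped from above or tilted. Axes as the column.
- column_knob (a point): Centre of the knob, on the axis 135 mm from the plain end. Axes as the column.
- rack: Fixed low steel draining rack, base plate 130 x 80 x 6 mm, with two V saddles (8 mm thick, 60 mm wide, tops about 57 mm high) at 40 mm before and behind its centre (72 mm free between them). Origin: centre of its underside on the table; x along the column towards the plain end, z up.
- block: Fixed white plastic draining block 90 x 90 x 60 mm high, with one wide round pocket 32 mm in diameter and 45 mm deep in the middle of its top (mouth 60 mm above the table). The column stands in it by itself, loosely. Origin: centre of its underside; z up.
- pocket (a point): Centre of the pocket's floor, 15 mm above the table, z up.
- press: Fixed fruit press base, white plate 245 x 150 mm with its top 20 mm above the table, a round steel dish (112 mm across, rim 60 mm high, centre 110 mm from the bore, towards the robot) and an aluminium socket block 70 x 70 mm with its top 65 mm above the table. Origin: on the table directly below point bore_nominal; x away from the dish, z up.
- bore_nominal (a point): Point level with the top of the socket block (65 mm above the table), where the bore nominally is. The socket is clamped in slots with play, so socket and bore really lie up to 5 mm from this point in any horizontal direction; the real offset is not measured here and has to be felt (or seen). The bore is vertical, blind, sharp-edged (no chamfer), 25.5 mm in diameter and 40 mm deep: its floor is 25 mm above the table.
- bowl: Bystander: steel bowl, 130 mm across, 55 mm high. Origin: centre of its underside.
- jar: Bystander: closed glass jar, 64 mm across, 85 mm high. Origin: centre of its underside.
- jug: Bystander: white plastic jug with handle, 80 mm across, 95 mm high. Origin: centre of its underside.

How it is judged (in metres and radians):
On the way, in this order (a step that is already met when the one before it is completed fails the run):
1. the column stands in the draining block's pocket, knob up, let go (horizontal distance between column and pocket below 0.01 m and z of column in the frame of block below 0.02 m and height (world z) of column_knob above 0.14 m and angle between column's own z axis and vertical below 0.26 rad and contact force between the fingers and column below 0.1 N and linear speed of column below 0.03 m/s), for 0.2 s.
2. the column is held by its knob, lifted clear of the block (distance between the grasp point and column_knob below 0.035 m and contact force between the fingers and column above 1 N and z of column in the frame of block above 0.062 m), for 0.1 s.
At the end, for the whole second after the job is handed in: The column stands upright (within 0.08 rad), knob up, in the bore of the press's socket, its plain end within 3.5 mm of the bore's floor, released and at rest (horizontal distance between column and bore_nominal below 0.009 m and z of column in the frame of press below 0.0285 m and height (world z) of column_knob above 0.15 m and angle between column's own z axis and vertical below 0.08 rad and contact force between the fingers and column below 0.1 N and linear speed of column below 0.01 m/s); the robot touches nothing.
It fails at once if the bowl was moved by more than 30 mm (distance of bowl from where it was at the start of the episode above 0.03 m).
It fails at once if the jar was moved by more than 30 mm (distance of jar from where it was at the start of the episode above 0.03 m).
It fails at once if the jug was moved by more than 30 mm (distance of jug from where it was at the start of the episode above 0.03 m).
It also fails if it takes over 72 s, if anything falls off the work surface, if the arm or the gripper's body presses on something with over 40 N, if the wrist force passes 120 N, or if a joint passes its speed limit or range.

## Robot

A 6-joint arm with a two-finger parallel gripper is mounted at the origin on the work surface. World frame = base frame: x ahead of the robot, y to its left, z up, the work surface at z = 0. Lengths are in m, angles in degrees, forces in N, time in s.
With the tool pointing down it reaches from about 0.4 to 0.825 m from the base axis. Payload 7 kg.
Tool frame: the origin (TCP) lies midway between the tips of the shut fingers; the grasp point (between the pads) lies 19 mm behind it; z points along the fingers, y is the direction in which the jaws open and shut (so a half turn about z gives the same grasp; the last joint's range is limited). The gripper opens to 88 mm and grips with 3 to 60 N. Pads are 19 mm wide; open, the fingers measure 130 mm over their backs; the gripper's body (78 mm by 193 mm) begins 47 mm behind the grasp point.
Start: joints at [-48.524, 20.546, 0.682, 0, -70.136, -16.507], TCP at [0.285, -0.612, 0.227] pointing down, gripper open.
Joint ranges: [-176.03, 176.03], [-82.01, 121.73], [-58.28, 71.71], [-173.87, 95.51], [-174.79, -0.11], [-173.66, 173.66]. Speed limits (degrees/s): [136.94, 136.94, 172.46, 180, 180, 180].

## Interface

Orientations are given as a 3x3 rotation matrix whose columns are the frame's x, y, z axes.
In Python, from rig import robot gives the robot as it stands. Calls block until the motion is done:
- robot.goto(position, orientation): joint-space move of the TCP to a pose.
- robot.servo_line(position, ori=None, speed=0.15): straight line of the TCP; ori=None keeps the orientation; speed is the mean speed in m/s.
- robot.movej(angles): joint-space move.
- robot.move_gripper(opening): opening from 0.0 (shut) to 1.0 (fully open); the grip force is fixed at half the most; returns when the fingers have stopped.
- robot.dwell(seconds).
- robot.ik(position, orientation): joint angles nearest the present ones, or None.
- robot.grab_frame(name): name is "scene" or "top" or "wrist"; returns (picture, depth): 420x560x3 uint8, red, green, blue; 420x560 float32, m along the optical axis (not along the pixel's ray), 0 where there is no reading.
- robot.camera_info(name): a dict with "vfov" (degrees; the focal length in pixels is half the picture's height over the tangent of half this angle, whatever the lens; pixels are square), "cx", "cy" (the principal point, pixels), "k1" (the pictures are not rectified: a ray, as slopes to the right and down, at radius r is drawn at 1 + k1 r^2 times it, then the intrinsics apply), "view" (4x4, takes a point from world to camera coordinates); the wrist camera has in their place "T_tool_cam" (4x4, takes a point from camera to tool coordinates, whose origin is the TCP and whose axes are the flange's). Camera axes: x right, y down, z forward; pixel columns grow to the right and rows downward; lengths in m; the calibration is good to about 2 mm. A picture is of the moment at which its call begins: read the wrist's pose just before it. camera_info takes no time and is no camera call.
A pose or a line that the arm cannot do raises robot.Unreachable and nothing moves.
- robot.job_done(): hands the job in, once; it reports no verdict.
Readings, each from a call of its own:
- robot.read_t(): time.
- robot.read_qpos(): joint angles.
- robot.read_qvel(): joint speeds.
- robot.read_effort(): joint torques, N m.
- robot.read_position(): TCP position.
- robot.read_tcp_rot(): TCP orientation.
- robot.read_force(): force on the tool from outside, world axes, zero at the start.
- robot.read_ft_torque(): the same for the moment, N m.
- robot.read_grip_width(): opening from 0.0 (shut) to 1.0 (fully open).
Only numpy, scipy, OpenCV 4.12 (cv2) and the standard library are available. Lean on these libraries where they do the work, as an engineer would, in place of code of your own. Each camera call takes 0.05 s, during which the arm holds its last target.

## Working session

There is one attempt and no reset: what is moved stays moved. The work goes in short steps, each a Python script; the robot and the scene stay as the last script left them, time stands still between calls to the robot, and variables do not carry over. Pictures are saved under pics/ and viewed, and the job is handed in when it is done.

```bash
ls; mkdir -p pics
python3 - <<'E'
from rig import robot
import cv2,numpy as np
print(robot.read_t(),robot.read_position(),robot.read_tcp_rot())
for n in("scene","top","wrist"):
    p,d=robot.grab_frame(n); cv2.imwrite(f"pics/a_{n}.png",p[:,:,::-1]); np.save(f"pics/a_{n}_d.npy",d)
    print(n,robot.camera_info(n), (d>0).mean())
E
```

```text
pics
0.0 [ 0.2847172  -0.61147073  0.22562874] [[-9.06576829e-01 -4.22040035e-01 -8.13652561e-04]
 [-4.22040798e-01  9.06575712e-01  1.42942135e-03]
 [ 1.34364614e-04  1.63927485e-03 -9.99998647e-01]]
scene {'vfov': 51.58708869872792, 'cx': 278.69025003986343, 'cy': 219.8564463463306, 'k1': -0.05706070985427368, 'view': array([[-0.49825256,  0.86697656, -0.00979984,  0.26939942],
       [ 0.69641575,  0.39344703, -0.60017042, -0.34993575],
       [-0.51647797, -0.30586121, -0.79981212,  1.17936393],
       [ 0.        ,  0.        ,  0.        ,  1.        ]])} 0.9958545918367347
top {'vfov': 47.547878143326386, 'cx': 279.89240485987403, 'cy': 206.5181205563952, 'k1': -0.1181228049676689, 'view': array([[-0.01000332, -0.9998604 ,  0.01338315,  0.00530323],
       [-0.99292309,  0.00834826, -0.11846535,  0.58165451],
       [ 0.11833708, -0.01447349, -0.99286799,  1.04879788],
       [ 0.        ,  0.        ,  0.        ,  1.        ]])} 0.9960246598639456
wrist {'vfov': 69.8546255120003, 'cx': 272.42336893784824, 'cy': 213.95561657994233, 'k1': -0.029284118812405426, 'T_tool_cam': array([[-9.40617485e-05, -9.64778814e-01, -2.63062410e-01,
         7.11500180e-02],
       [ 9.99999987e-01, -5.66756132e-05, -1.49707122e-04,
        -5.55190628e-04],
       [ 1.29525036e-04, -2.63062421e-01,  9.64778807e-01,
        -1.58836114e-01],
       [ 0.00000000e+00,  0.00000000e+00,  0.00000000e+00,
         1.00000000e+00]])} 0.9846471088435375
```

View pics/a_top.png

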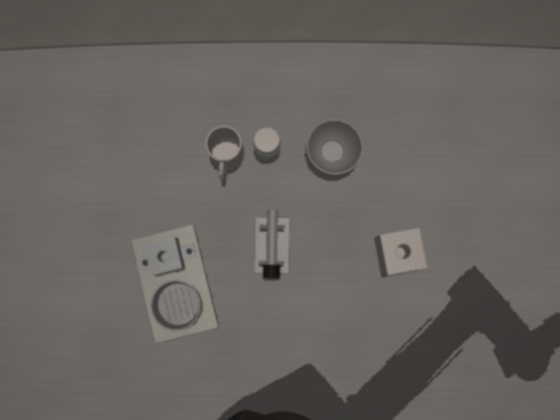

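View pics/a_scene.png

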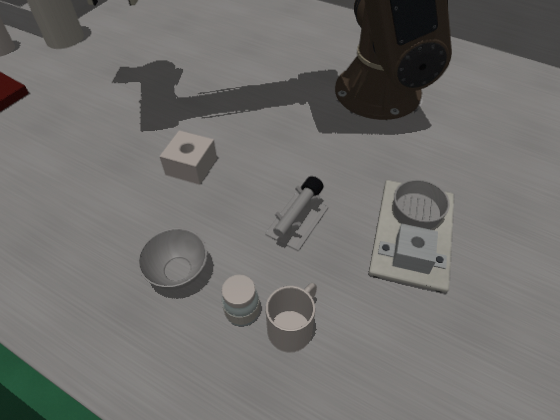

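View pics/a_wrist.png

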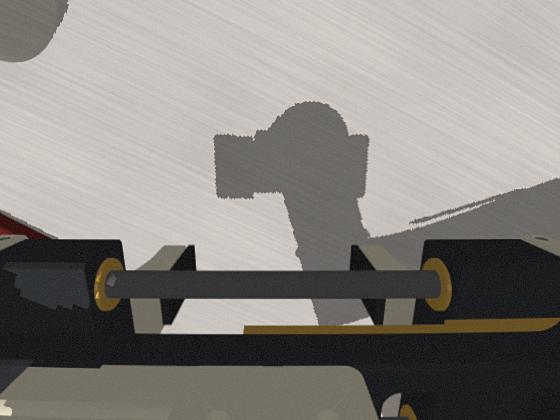

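The top view shows the column at (272,210–278) with its black knob at (272,271), and the block at (403,252) with its pocket at (404,252). The press plate is around (174,283), with the bore at (163,256) and the dish at (177,303). The jug, jar and bowl sit along the top. The scene view agrees: pocket at (187,148), knob at (313,186), bore at (418,242). Next I'll build helpers and measure from the two views.

```bash
cat > h.py <<'E'
import numpy as np, cv2
from rig import robot
def K(ci):
    f=210/np.tan(np.radians(ci['vfov'])/2); return f,ci['cx'],ci['cy'],ci['k1']
def slopes(ci,uv):
    f,cx,cy,k=K(ci); d=(np.atleast_2d(np.array(uv,float))-[cx,cy])/f
    s=d.copy()
    for _ in range(30): s=d/(1+k*(s**2).sum(1,keepdims=True))
    return s
def T_wc(ci,pose=None):
    if 'view' in ci: return np.linalg.inv(ci['view'])
    p,R=pose; T=np.eye(4);T[:3,:3]=R;T[:3,3]=p
    return T@ci['T_tool_cam']
def rays(ci,uv,pose=None):
    s=slopes(ci,uv); T=T_wc(ci,pose); v=np.c_[s,np.ones(len(s))]@T[:3,:3].T
    return T[:3,3],v
def onplane(ci,uv,z,pose=None):
    o,v=rays(ci,uv,pose); return o+v*((z-o[2])/v[:,2])[:,None]
def tri(obs):
    A=np.zeros((3,3));b=np.zeros(3);L=[]
    for ci,uv,pose in obs:
        o,v=rays(ci,uv,pose);v=v[0]/np.linalg.norm(v[0]);P=np.eye(3)-np.outer(v,v);A+=P;b+=P@o;L.append((o,P))
    x=np.linalg.solve(A,b); return x,[np.linalg.norm(P@(x-o)) for o,P in L]
def proj(ci,X,pose=None):
    T=np.linalg.inv(T_wc(ci,pose)); c=np.atleast_2d(X)@T[:3,:3].T+T[:3,3]; s=c[:,:2]/c[:,2:]
    f,cx,cy,k=K(ci); return s*(1+k*(s**2).sum(1,keepdims=True))*f+[cx,cy]
def grab(n,name=None):
    pose=(np.array(robot.read_position()),np.array(robot.read_tcp_rot())) if n=='wrist' else None
    p,d=robot.grab_frame(n)
    if name: cv2.imwrite(f'pics/{name}.png',p[:,:,::-1])
    return p,d,robot.camera_info(n),pose
E
python3 - <<'E'
from h import *
t=robot.camera_info('top');s=robot.camera_info('scene')
I={n:cv2.imread(f'pics/a_{n}.png') for n in('top','scene')}
# crops enlarged
for nm,n,(x0,y0,x1,y1) in [('c1','top',(120,190,300,350)),('c2','top',(370,220,440,285)),('c3','scene',(150,120,340,250)),('c4','scene',(360,170,470,300))]:
    c=I[n][y0:y1,x0:x1]; k=min(780/c.shape[1],580/c.shape[0]);c=cv2.resize(c,None,fx=k,fy=k,interpolation=cv2.INTER_CUBIC)
    cv2.imwrite(f'pics/{nm}.png',cv2.convertScaleAbs(c,alpha=1.7)); print(nm,k)
for nm,a,b in [('knob',(272,271),(313,186)),('pocket',(404,252),(187,148)),('bore',(163,256),(418,242))]:
    x,e=tri([(t,a,None),(s,b,None)]);print(nm,x.round(4),np.round(e,4))
# knob mask
for n in I:
    ci=(t if n=='top' else s); g=cv2.cvtColor(I[n],cv2.COLOR_BGR2GRAY); 
    m=(g<25).astype('uint8'); 
    k,l,st,c=cv2.connectedComponentsWithStats(m)
    for i in range(1,k):
        if st[i,4]>60: print(n,st[i],c[i])
E
```

```text
c1 3.625
c2 8.923076923076923
c3 4.105263157894737
c4 4.461538461538462
knob [0.4359 0.0207 0.054 ] [0.0018 0.0018]
pocket [ 0.4746 -0.2753  0.0565] [0.0001 0.0001]
bore [0.4707 0.259  0.0642] [0.001 0.001]
scene [354   0   8  26  66] [356.66666667  10.45454545]
scene [ 389    0   49   46 1717] [413.06814211  18.82119977]
scene [367   6  17  34 135] [374.6         23.05185185]
scene [371  37  19  37 125] [379.448  54.376]
scene [ 397   43   50   45 1541] [421.5476963   65.36729396]
scene [  0  86  28  25 270] [12.65555556 97.52962963]
scene [302 177  21  18 219] [313.29680365 184.6803653 ]
```

```bash
cat >> h.py <<'E'
def Rz(a):
    a=np.radians(a);c,s=np.cos(a),np.sin(a);return np.array([[c,-s,0],[s,c,0],[0,0,1]])
def Ry(a):
    a=np.radians(a);c,s=np.cos(a),np.sin(a);return np.array([[c,0,s],[0,1,0],[-s,0,c]])
DOWN=np.diag([1.,-1,-1])
def grasp_R(psi,alpha,flip):
    """column horizontal, psi = yaw of direction knob->plain end; tool tilted forward alpha toward plain end"""
    R=Rz(psi)@Ry(-alpha)@DOWN   # z_t=(sin a,0,-cos a) along dir
    if flip: R=R@Rz(180)
    return R
def stand_R(yaw,alpha,flip):
    """column vertical knob up, tool pointing horizontally along yaw, dipping alpha; same grasp as grasp_R"""
    # at grasp (psi=0) rotate +90 about Y -> z_t=(-cos a,0,-sin a); yaw it
    R=Rz(yaw+180)@Ry(90)@Ry(-alpha)@DOWN
    if flip: R=R@Rz(180)
    return R
E
python3 - <<'E'
from h import *
print(grasp_R(0,20,0)[:,2],stand_R(0,20,0)[:,2])
for fl in(0,1):
  for a in (0,10,20,25):
    R=grasp_R(2,a,fl);q=robot.ik(list(np.array([.495,.017,.05])+R[:,2]*.019),R.tolist())
    print('pick',fl,a,None if q is None else np.round(q))
for al in (0,10,20,25):
  for fl in (0,1):
    ok=[]
    for yaw in range(-180,180,15):
        R=stand_R(yaw,al,fl); 
        q=[robot.ik(list(np.array([.4746,-.2753,h])+R[:,2]*.019),R.tolist()) for h in(.091,.15)]
        if all(x is not None for x in q): ok.append((yaw,np.round(q[0]).tolist()))
    print(al,fl,ok)
E
```

```text
[ 0.34202014  0.         -0.93969262] [ 9.39692621e-01 -1.15079156e-16 -3.42020143e-01]
pick 0 0 [ 25.  17. -36.   0. -38.  67.]
pick 0 10 [ 28.  12. -48.  12. -21.  53.]
pick 0 20 None
pick 0 25 None
pick 1 0 [  25.   17.  -36.   -0.  -38. -113.]
pick 1 10 [  28.   12.  -48.   12.  -21. -127.]
pick 1 20 None
pick 1 25 None
0 0 [(-180, [-6.0, 66.0, 15.0, 7.0, -128.0, 95.0]), (-165, [0.0, 64.0, 4.0, 17.0, -119.0, 98.0]), (-150, [6.0, 61.0, -8.0, 26.0, -109.0, 99.0]), (-135, [11.0, 58.0, -20.0, 35.0, -100.0, 97.0]), (-120, [15.0, 54.0, -34.0, 45.0, -91.0, 91.0]), (-105, [17.0, 51.0, -47.0, 58.0, -85.0, 83.0]), (-15, [-77.0, 65.0, -48.0, -116.0, -101.0, 111.0]), (0, [-76.0, 54.0, -37.0, -104.0, -90.0, 91.0]), (15, [-72.0, 50.0, -26.0, -93.0, -89.0, 75.0]), (30, [-68.0, 49.0, -15.0, -83.0, -93.0, 65.0]), (45, [-63.0, 51.0, -5.0, -75.0, -100.0, 57.0]), (60, [-57.0, 53.0, 4.0, -69.0, -107.0, 52.0]), (75, [-52.0, 56.0, 14.0, -63.0, -116.0, 49.0]), (90, [-46.0, 60.0, 22.0, -58.0, -124.0, 48.0]), (105, [-40.0, 63.0, 29.0, -52.0, -132.0, 49.0]), (120, [-33.0, 65.0, 33.0, -44.0, -139.0, 54.0]),
[... 5995 characters left out ...]
, (-105, [14.0, 35.0, -50.0, 59.0, -68.0, -85.0]), (-15, [-70.0, 27.0, -47.0, -117.0, -57.0, -106.0]), (0, [-67.0, 26.0, -36.0, -98.0, -57.0, -121.0]), (15, [-63.0, 28.0, -27.0, -84.0, -63.0, -129.0]), (30, [-60.0, 31.0, -18.0, -73.0, -71.0, -134.0]), (45, [-56.0, 35.0, -9.0, -65.0, -80.0, -135.0]), (60, [-51.0, 39.0, -1.0, -58.0, -89.0, -135.0]), (75, [-47.0, 43.0, 7.0, -51.0, -98.0, -134.0]), (90, [-41.0, 47.0, 14.0, -45.0, -106.0, -131.0]), (105, [-36.0, 50.0, 19.0, -38.0, -113.0, -126.0]), (120, [-30.0, 53.0, 23.0, -31.0, -118.0, -119.0]), (135, [-24.0, 55.0, 23.0, -22.0, -120.0, -111.0]), (150, [-18.0, 55.0, 21.0, -13.0, -119.0, -102.0]), (165, [-12.0, 55.0, 16.0, -3.0, -116.0, -93.0])]
```

View pics/c1.png

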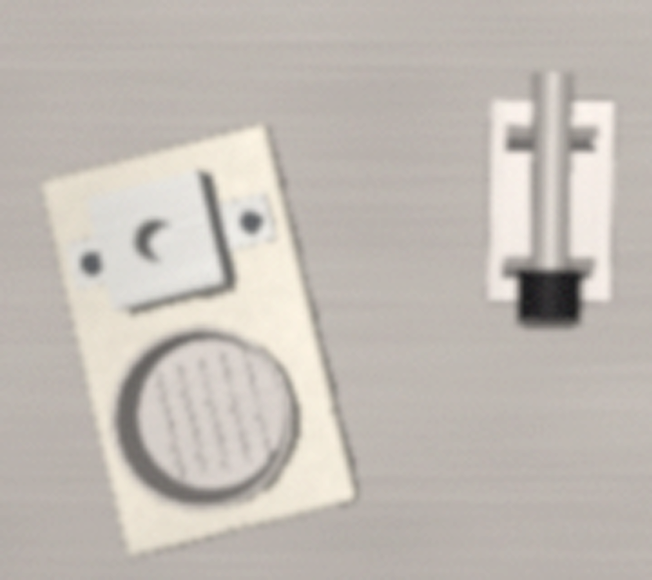

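View pics/c4.png

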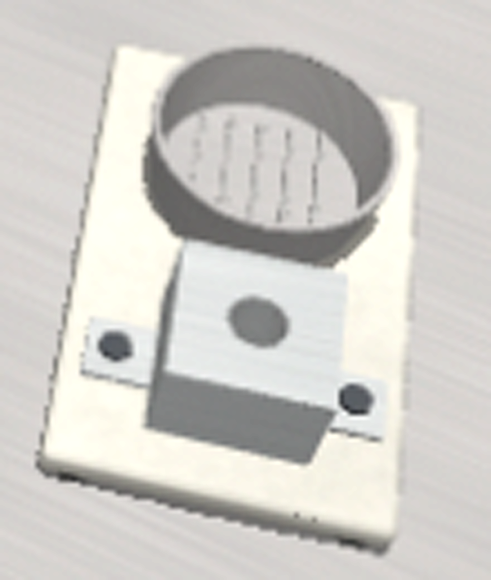

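The enlarged crops show the press turned about 15°, with the bore near the middle of its socket top. The column lies almost along x. Next: wrist views of the block, rack and press.

Run:
```python
from h import *
import pickle
D={}
for n,(x,y),dx in [('block',(.475,-.275),.035),('rack',(.495,.017),.035),('press',(.471,.259),.035)]:
    robot.goto([x-dx,y,.25],DOWN.tolist())
    p,d,ci,po=grab('wrist','b_'+n); D[n]=(p,d,ci,po); print(n,robot.read_t(),po[0])
    if n=='press':
        robot.servo_line([x-dx+.0,y-.06,.25],speed=.15);D['press2']=grab('wrist','b_press2')
pickle.dump(D,open('D.pkl','wb')); print(robot.read_t())
```

```text
block 1.975 [ 0.439968   -0.27525756  0.24998032]
rack 3.15 [0.46009664 0.01640905 0.2499797 ]
press 4.1583 [0.43621475 0.25819981 0.24984306]
4.7583
```

Run:
```python
import cv2,numpy as np
a=[cv2.imread(f'pics/b_{n}.png') for n in('block','rack','press','press2')]
m=np.vstack([np.hstack(a[:2]),np.hstack(a[2:])]);cv2.imwrite('pics/b_all.png',cv2.resize(m,(800,600)))
```

```text
(no output)
```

View pics/b_all.png

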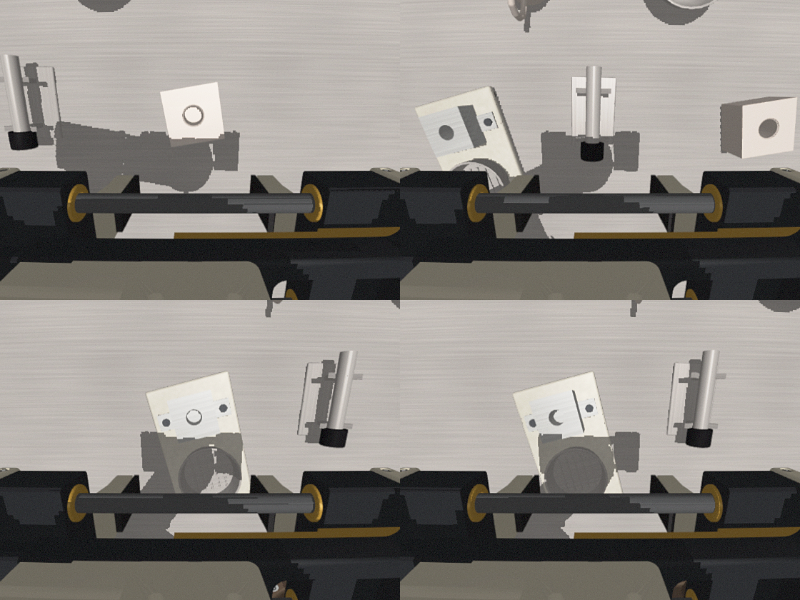

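View pics/b_press.png

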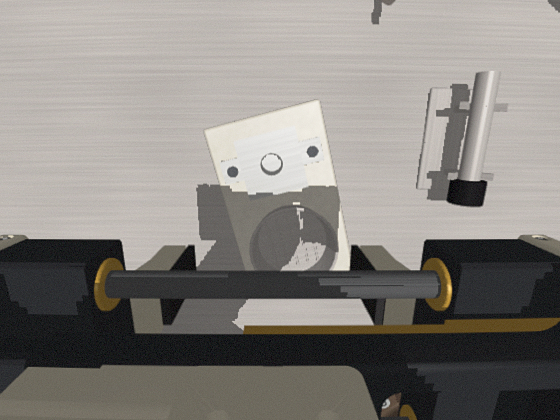

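View pics/b_rack.png

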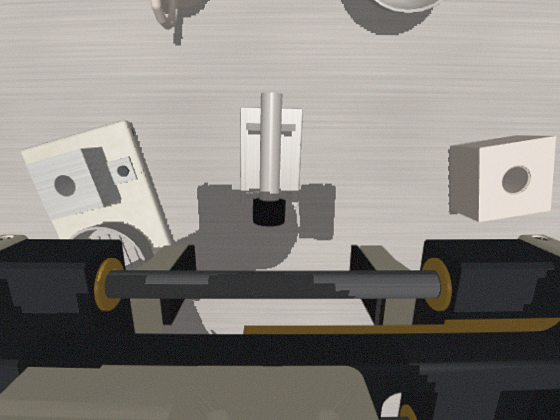

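The wrist views show the pocket ring at about (270,161) in b_block and the bore at (271,163) in b_press. In b_rack the column runs from (271,95) to (268,225), with the knob at (268,211). I'll fit ellipses to the rims, and take the column axis from a mask and two views.

```bash
cat > m.py <<'E'
from h import *
import pickle
D=pickle.load(open('D.pkl','rb'))
def worldpts(d,ci,po):
    v,u=np.mgrid[0:420,0:560]; uv=np.c_[u.ravel(),v.ravel()]
    s=slopes(ci,uv); z=d.ravel(); c=np.c_[s*z[:,None],z]; T=T_wc(ci,po)
    return (c@T[:3,:3].T+T[:3,3]).reshape(420,560,3)
def hole(ent,seed,ztop,half=25):
    p,d,ci,po=ent; W=worldpts(d,ci,po); x,y=seed
    m=np.zeros((420,560),'uint8'); sl=np.s_[y-half:y+half,x-half:x+half]
    m[sl]=((W[...,2]<ztop-.008)&(d>0))[sl]
    k,l,st,c=cv2.connectedComponentsWithStats(m)
    i=l[y,x]; 
    if i==0: print('seed not hole',W[y,x]);return
    cs,_=cv2.findContours((l==i).astype('uint8'),cv2.RETR_EXTERNAL,cv2.CHAIN_APPROX_NONE)
    e=cv2.fitEllipse(max(cs,key=len)); M=np.array(c[i])
    P=onplane(ci,[M],ztop,po)[0]
    f=K(ci)[0];
    return M,e,P,st[i]
for n,seed,z in [('block',(270,161),.06),('press',(271,163),.065),('press2',(219,163),.065),('rack',(514,180),.06),('rack',(65,185),.065)]:
    W=worldpts(*D[n][1:]); x,y=seed
    print(n,hole(D[n],seed,z))
E
python3 m.py
python3 - <<'E'
import cv2,numpy as np
o=[]
for n,(x,y) in [('block',(270,161)),('press',(271,163)),('press2',(219,163)),('rack',(268,160))]:
    c=cv2.imread(f'pics/b_{n}.png')[y-45:y+45,x-45:x+45]; o.append(cv2.resize(c,(380,290) if 0 else (290,290),interpolation=cv2.INTER_NEAREST))
cv2.imwrite('pics/crops.png',np.vstack([np.hstack(o[:2]),np.hstack(o[2:])]))
E
```

```text
block (array([270.20326679, 161.09800363]), ((270.20709228515625, 161.08331298828125), (25.310791015625, 26.132219314575195), 95.22854614257812), array([ 0.47854845, -0.27344653,  0.06      ]), array([257, 148,  27,  27, 551], dtype=int32))
press (array([271.27536232, 163.35942029]), ((271.2944641113281, 163.4155731201172), (19.499919891357422, 20.909793853759766), 94.65489196777344), array([0.47266733, 0.25870132, 0.065     ]), array([261, 154,  22,  20, 345], dtype=int32))
press2 (array([219.5389049 , 164.12103746]), ((219.52664184570312, 164.1037139892578), (19.112918853759766, 21.221073150634766), 146.94676208496094), array([0.47227136, 0.25798931, 0.065     ]), array([210, 154,  20,  21, 347], dtype=int32))
rack (array([512.49638554, 178.74216867]), ((512.4839477539062, 178.7511444091797), (18.732765197753906, 26.1555118560791), 26.370668411254883), array([ 0.47899399, -0.26929611,  0.06      ]), array([502, 166,  22,  26, 415], dtype=int32))
rack (array([ 67.11155378, 184.74103586]), ((67.05132293701172, 184.71022033691406), (14.578161239624023, 20.093862533569336), 147.7751922607422), array([0.47267007, 0.25600784, 0.065     ]), array([ 59, 175,  17,  20, 251], dtype=int32))
```

View pics/crops.png

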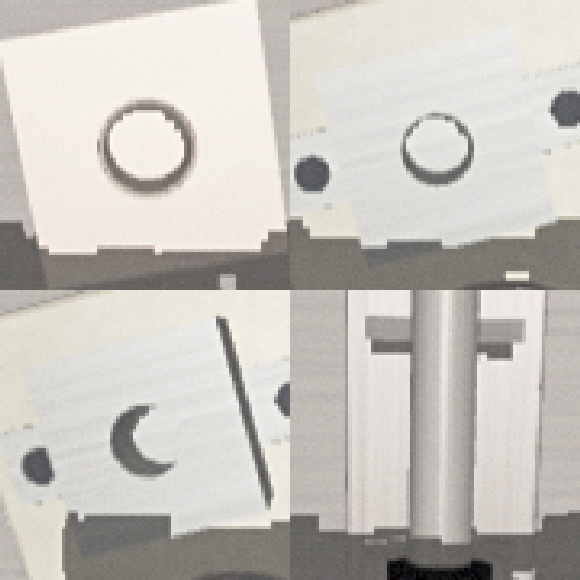

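Run:
```python
from h import *
import pickle
D=pickle.load(open('D.pkl','rb'))
R=(DOWN@Rz(180)).tolist()
for n,(x,y),dx in [('pressF',(.472,.259),-.035),('rackF',(.495,.017),-.035)]:
    robot.goto([x-dx,y,.25],R)
    D[n]=grab('wrist','b_'+n); print(n,robot.read_t(),D[n][3][0])
pickle.dump(D,open('D.pkl','wb'))
a=[cv2.imread(f'pics/b_{n}.png') for n in('pressF','rackF')]
cv2.imwrite('pics/bF.png',cv2.resize(np.hstack(a),(800,300)))
```

```text
pressF 7.4417 [0.5069542  0.25906388 0.24998034]
rackF 8.45 [0.53025943 0.01758548 0.25010088]
```

View pics/bF.png

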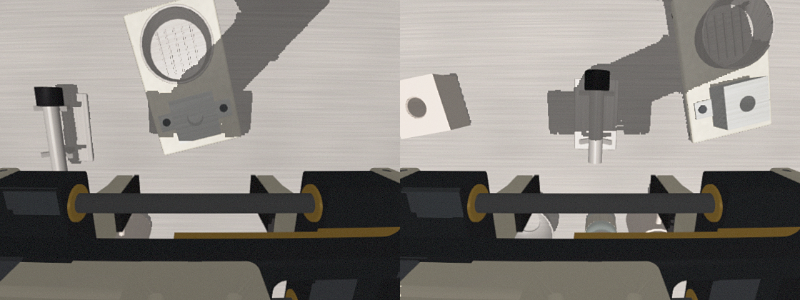

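The flipped press view shows the bore at about (274,165). The flipped rack view shows the knob at (274,112) and the plain end at about (273,228). Next I'll work out the wrist-camera bias and the column axis.

```bash
cat > m2.py <<'E'
from m import *
print('----')
print(hole(D['pressF'],(274,166),.065))
x,e=tri([(D[n][2],u,D[n][3]) for n,u in(('press',[271.28,163.36]),('press2',[219.54,164.12]))]);print('tri bore',x,e)
# median heights of planes by depth
for n,(u,v) in (('press',(300,175)),('pressF',(300,172)),('block',(250,150))):
    W=worldpts(*D[n][1:]);print(n,'top z',np.median(W[v-3:v+4,u-3:u+4,2]))
for n in('rack','rackF'):
    p,d,ci,po=D[n];W=worldpts(d,ci,po)
    reg=(abs(W[...,1]-.017)<.045)&(W[...,0]>.38)&(W[...,0]<.62)&(d>0)
    m=(reg&(W[...,2]>.03)&(W[...,2]<.09))
    g=p.mean(2)
    kn=m&(g<35)
    cs=np.argwhere(kn);print(n,'knob px',cs.mean(0)[::-1],cs.min(0)[::-1],cs.max(0)[::-1],len(cs))
    # shank strip rows: silhouette centre per row
    C=[];
    for r in range(cs[:,0].min()-125,cs[:,0].max()+125):
        if r<0 or r>=240: continue
        w=np.flatnonzero(m[r]);
        if len(w) and 15<w.max()-w.min()<29 and len(w)>.9*(w.max()-w.min()): C.append(((w.min()+w.max())/2,r))
    C=np.array(C); P=onplane(ci,C,.05,po); 
    k=np.polyfit(P[:,0],P[:,1],1);res=P[:,1]-np.polyval(k,P[:,0]);g2=abs(res)<.0015;k=np.polyfit(P[g2,0],P[g2,1],1)
    print(' rows',C[:,1].min(),C[:,1].max(),'x range',P[:,0].min(),P[:,0].max(),'yaw',np.degrees(np.arctan(k[0])),'y at .495',np.polyval(k,.495),len(C),g2.sum())
    top=W[m];z=top[(abs(top[:,0]-.49)<.02)];print(' top z',np.percentile(z[:,2],[50,90,98]))
    # extents of column by world x along axis, from points above z .045
    sel=top[(top[:,2]>.055)]; near=sel[abs(sel[:,1]-np.polyval(k,sel[:,0]))<.006]
    print(' x extent',np.percentile(near[:,0],[0.2,99.8]))
    kk=W[kn]; kk=kk[kk[:,2]>.062]; print(' knob x',np.percentile(kk[:,0],[1,99]),'y',np.median(kk[:,1]), kk[:,2].max())
E
python3 m2.py
```

```text
block (array([270.20326679, 161.09800363]), ((270.20709228515625, 161.08331298828125), (25.310791015625, 26.132219314575195), 95.22854614257812), array([ 0.47854845, -0.27344653,  0.06      ]), array([257, 148,  27,  27, 551], dtype=int32))
press (array([271.27536232, 163.35942029]), ((271.2944641113281, 163.4155731201172), (19.499919891357422, 20.909793853759766), 94.65489196777344), array([0.47266733, 0.25870132, 0.065     ]), array([261, 154,  22,  20, 345], dtype=int32))
press2 (array([219.5389049 , 164.12103746]), ((219.52664184570312, 164.1037139892578), (19.112918853759766, 21.221073150634766), 146.94676208496094), array([0.47227136, 0.25798931, 0.065     ]), array([210, 154,  20,  21, 347], dtype=int32))
rack (array([512.49638554, 178.74216867]), ((512.4839477539062, 178.7511444091797), (18.732765197753906, 26.1555118560791), 26.370668411254883), array([ 0.47899399, -0.26929611,  0.06      ]), array([502, 166,  22,  26, 415], dtype=int32))
rack (array([ 67.11155378, 184.74103586]), ((67.05132293701172, 184.71022033691406), (14.578161239624023, 20.093862533569336), 147.7751922
[... 528 characters left out ...]
0.060744246550155645
rack knob px [268.35233161 212.23704663] [253 199] [284 225] 772
 rows 93.0 225.0 x range 0.4188377500030169 0.5733847770295506 yaw -1.264936137739726 y at .495 0.018827203288512964 92 91
 top z [0.0607147  0.06276817 0.06351915]
 x extent [0.42484357 0.57298296]
 knob x [0.42472528 0.45337357] y 0.02082241698931131 0.07243039592300266
rackF knob px [275.38213132 111.67707212] [259  98] [292 126] 929
 rows 135.0 227.0 x range 0.46268063438900364 0.5742730502658934 yaw -1.3951875971688137 y at .495 0.01916973194264872 84 83
 top z [0.06118023 0.06296007 0.0637524 ]
 x extent [0.42314678 0.57191307]
 knob x [0.42420229 0.45196652] y 0.020744975596176475 0.07264816054765816
```

Wrist measurements agree. The bore is at (0.4720, 0.2588) and the pocket at about (0.478, −0.2735). The plain end is at x=0.5725, the column's yaw is −1.3°, and its measured length is 149 mm. The tops come out at 0.0655, 0.0607 and 0.063 m, which fits the text. Picking now.

Run:
```python
from h import *
psi=-1.33
for a in(14,12,10):
    R=grasp_R(psi,a,0); L=.084
    end=np.array([.5725,.019-(.5725-.495)*np.tan(np.radians(1.33)),.0505])
    u=Rz(psi)@[1,0,0]
    g=end-u*L; tcp=g+R[:,2]*.019
    if all(robot.ik((tcp+[0,0,h]).tolist(),R.tolist()) is not None for h in(0,.05,.1,.15)): break
else: raise SystemExit('no ik')
print(a,g,tcp)
robot.goto((tcp+[0,0,.1]).tolist(),R.tolist())
robot.servo_line(tcp.tolist(),speed=.12); print(robot.read_force())
robot.move_gripper(0.0); print(robot.read_grip_width(),robot.read_force(),robot.read_t())
robot.servo_line((tcp+[0,0,.15]).tolist(),speed=.15)
print(robot.read_position(),robot.read_grip_width(),robot.read_force(),robot.read_t(),np.round(robot.read_qpos()))
grab('scene','p_scene');grab('wrist','p_wrist')
np.save('alpha.npy',[a])
```

```text
12 [0.48852263 0.01915039 0.0505    ] [0.49247189 0.0190587  0.0319152 ]
[ 0.0278269  -0.25580754  1.40184075]
0.26278428212916294 [-1.32708997  4.81793625  0.92353107] 12.8917
[0.49162364 0.01872731 0.18067902] 0.26371557926486516 [ 0.33692136 -0.1743199  -3.15504703] 14.0417 [ 30.  -2. -38.   9. -44.  53.]
```

View pics/p_scene.png

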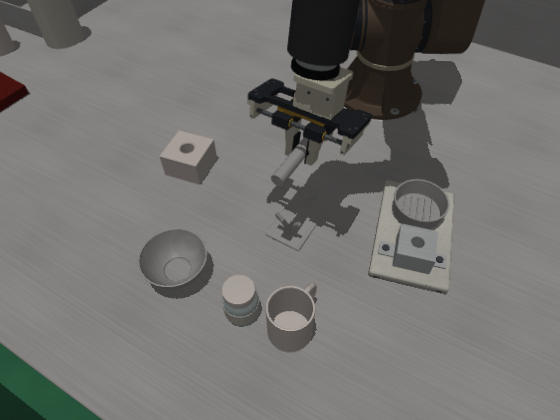

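View pics/p_wrist.png

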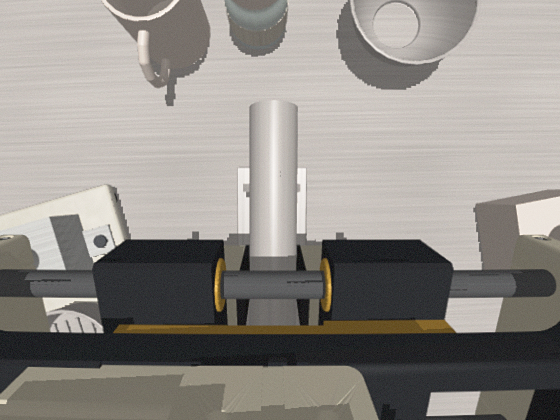

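Run:
```python
from h import *
P=np.array([.478,-.2735])
for al in (12,):
  for yaw in (30,45,60,75,90,105):
    R=stand_R(yaw,al,0)
    print(yaw,[None if q is None else np.round(q).tolist() for q in [robot.ik(list(np.array([*P,h])+R[:,2]*.019),R.tolist()) for h in(.099,.17,.22)]])
# block yaw
p=cv2.imread('pics/b_block.png')
```

```text
30 [[-65.0, 39.0, -17.0, -79.0, -83.0, 56.0], [-64.0, 31.0, -17.0, -79.0, -84.0, 48.0], [-64.0, 25.0, -16.0, -78.0, -85.0, 41.0]]
45 [[-60.0, 42.0, -7.0, -71.0, -90.0, 51.0], [-60.0, 35.0, -7.0, -71.0, -93.0, 44.0], [-60.0, 30.0, -6.0, -71.0, -95.0, 39.0]]
60 [[-55.0, 46.0, 2.0, -64.0, -99.0, 48.0], [-55.0, 39.0, 2.0, -65.0, -102.0, 43.0], [-55.0, 35.0, 3.0, -66.0, -104.0, 38.0]]
75 [[-50.0, 49.0, 11.0, -58.0, -108.0, 48.0], [-50.0, 44.0, 11.0, -59.0, -111.0, 42.0], [-50.0, 40.0, 12.0, -61.0, -114.0, 38.0]]
90 [[-44.0, 53.0, 19.0, -52.0, -116.0, 49.0], [-44.0, 48.0, 19.0, -54.0, -120.0, 44.0], [-45.0, 44.0, 20.0, -56.0, -123.0, 39.0]]
105 [[-38.0, 56.0, 25.0, -45.0, -124.0, 52.0], [-38.0, 51.0, 26.0, -48.0, -128.0, 47.0], [-39.0, 48.0, 27.0, -50.0, -131.0, 43.0]]
```

The column is held (opening 0.263 ≈ 23 mm). In the wrist view it runs straight up from the jaws, plain end at (273,103). Now I'll turn it upright over the block.

Run:
```python
from h import *
from scipy.spatial.transform import Rotation as Ro, Slerp
a=12;yaw=80
R0=np.array(robot.read_tcp_rot());R1=stand_R(yaw,a,0)
sl=Slerp([0,1],Ro.from_matrix([R0,R1]))
g1=np.array([.478,-.2735,.015+.084+.075])
p1=g1+R1[:,2]*.019
way=[]
for t,p in((.35,[.47,-.09,.30]),(.7,[.46,-.2,.31])):
    R=sl(t).as_matrix();q=robot.ik(p,R.tolist());print(t,R[:,2].round(2),None if q is None else np.round(q));way.append((p,R))
if all(robot.ik(p,R.tolist()) is not None for p,R in way):
    for p,R in way: robot.goto(p,R.tolist())
    robot.goto(p1.tolist(),R1.tolist())
    print(robot.read_t(),robot.read_position()-p1,robot.read_grip_width())
    grab('scene','u_scene');grab('wrist','u_wrist');grab('top','u_top')
```

```text
0.35 [-0.07  0.43 -0.9 ] [ -9.   8.  -1. -24. -89.  70.]
0.7 [-0.07  0.82 -0.56] [ -35.   26.   15.  -44. -114.   55.]
16.3167 [0.00096324 0.00078122 0.00144548] 0.2625223483660039
```

View pics/u_scene.png

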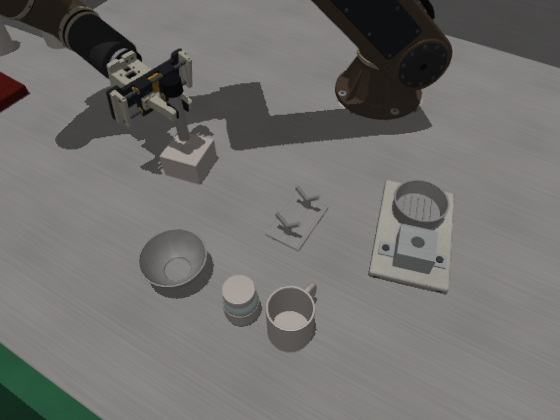

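View pics/u_wrist.png

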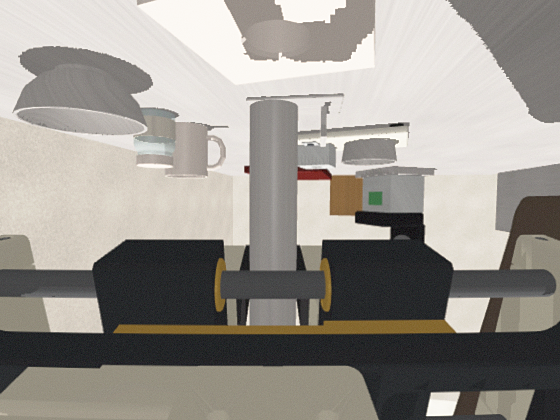

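View pics/u_top.png

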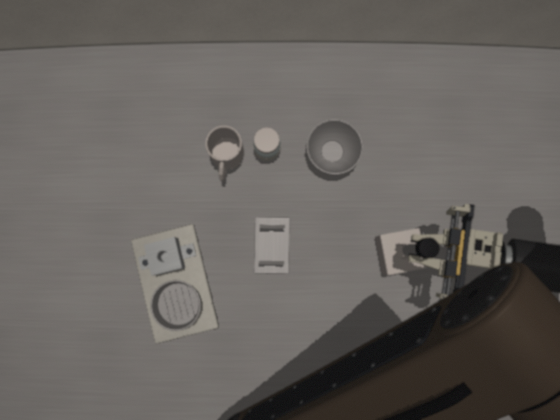

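In the wrist view the column is upright with its plain end at (273,103), and the pocket is at (280,40). I'll fit the shank cylinder to the depth points to get the tilt and the tip, then lower.

```bash
cat >> h.py <<'E'
from scipy.optimize import least_squares
def worldpts(d,ci,po):
    v,u=np.mgrid[0:420,0:560]; s=slopes(ci,np.c_[u.ravel(),v.ravel()]); z=d.ravel(); T=T_wc(ci,po)
    return (np.c_[s*z[:,None],z]@T[:3,:3].T+T[:3,3]).reshape(420,560,3)
def cyl(P,x0,r):
    """P: pts on near-vertical cylinder; returns axis x,y at z=zm and slopes"""
    zm=P[:,2].mean()
    def f(q):
        c=np.c_[q[0]+q[2]*(P[:,2]-zm),q[1]+q[3]*(P[:,2]-zm)]
        return (np.hypot(P[:,0]-c[:,0],P[:,1]-c[:,1])-r)*1e3
    s=least_squares(f,[x0[0],x0[1],0,0],loss='soft_l1'); return s.x,zm,np.sqrt(np.mean(s.fun**2))
E
python3 - <<'E'
from h import *
p,d,ci,po=grab('wrist')
W=worldpts(d,ci,po)
Q=W[112:235,254:294].reshape(-1,3); dd=d[112:235,254:294].ravel()
g=po[0]-po[1][:,2]*.019; print('grasp',g,'tool z',po[1][:,2])
Q=Q[(dd>0)&(np.hypot(Q[:,0]-g[0],Q[:,1]-g[1])<.03)]
x,zm,e=cyl(Q,g[:2],.012)
W2=W[90:235,262:284].reshape(-1,3);W2=W2[np.hypot(W2[:,0]-x[0],W2[:,1]-x[1])<.02]
zt=np.percentile(W2[:,2],0.5)
print('tilt deg',np.degrees(x[2:]),'rms',e,'zm',zm,'xy',x[:2],'tip z',zt,'tip xy',x[:2]+x[2:]*(zt-zm),len(Q))
# pocket seen in same picture, near plane .06
print(robot.read_force())
E
```

```text
grasp [ 0.47960116 -0.27260402  0.1776759 ] tool z [ 0.16690435  0.96252435 -0.21375174]
tilt deg [-0.10205053  0.34103095] rms 0.5497325558696605 zm 0.12746498565622796 xy [ 0.47918652 -0.27321912] tip z 0.09429068478217657 tip xy [ 0.47924561 -0.27341658] 4906
[ 0.08705971  0.33800566 -3.50774536]
```

Run:
```python
from h import *
R1=stand_R(80,12,0)
cmd=np.array([.478,-.2735,.174])+R1[:,2]*.019
print('err',robot.read_position()-cmd)
c=cmd+[-.0012,0,0]; robot.servo_line((c-[0,0,.03]).tolist(),speed=.08)
print('err',robot.read_position()-(c-[0,0,.03]),robot.read_force())
f0=np.array(robot.read_force())
for dz in np.arange(.040,.084,.005):
    robot.servo_line((c-[0,0,dz]).tolist(),speed=.06)
    f=np.array(robot.read_force())-f0; p=robot.read_position()
    print(round(dz,3),f.round(2),(p-R1[:,2]*.019)[2].round(4),robot.read_t())
    if np.linalg.norm(f)>4: break
```

```text
err [0.001347   0.00088683 0.00336573]
err [-1.87440464e-04  6.05198095e-05 -8.14640436e-04] [ 0.0359175   0.84833574 -2.53293912]
0.04 [-0.16 -1.01 -0.7 ] 0.1336 17.3583
0.045 [ 0.69  0.13 -0.51] 0.1288 17.6083
0.05 [ 0.29 -0.67 -1.21] 0.1237 17.8583
0.055 [-0.19 -1.26  0.09] 0.1186 18.1083
0.06 [ 0.09 -0.43 -0.9 ] 0.1136 18.3583
0.065 [ 0.1  -0.45 -0.49] 0.1086 18.6083
0.07 [ 0.76 -1.73 -0.54] 0.1037 18.8583
0.075 [-0.07 -2.    5.45] 0.0996 19.1083
```

Run:
```python
from h import *
R=np.array(robot.read_tcp_rot())
robot.move_gripper(0.8); print(robot.read_grip_width(),robot.read_force())
robot.dwell(.2); grab('wrist','r_wrist')
p=np.array(robot.read_position())-stand_R(80,12,0)[:,2]*.13
robot.servo_line(p.tolist(),ori=stand_R(80,12,0).tolist(),speed=.2)
print(robot.read_t()); grab('scene','r_scene'); D=grab('wrist','r_wrist2')
import pickle; pickle.dump(D,open('r.pkl','wb'))
```

```text
0.7988768496481362 [-0.17812733 -0.91412368 -0.24053084]
21.1
```

View pics/r_scene.png

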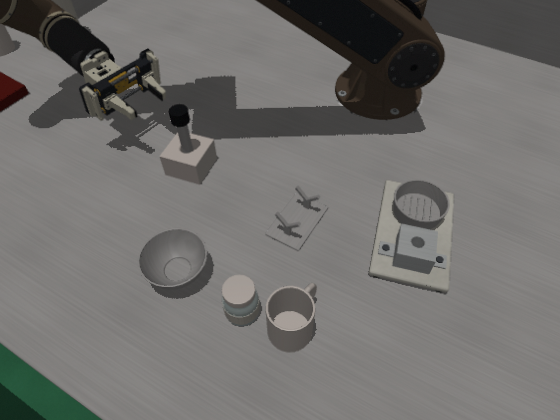

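View pics/r_wrist2.png

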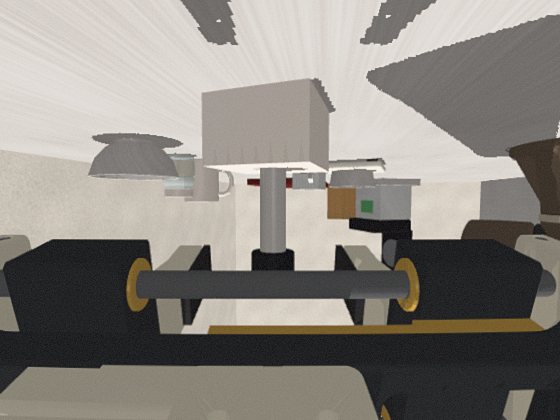

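The column stands upright in the pocket, knob at (180,115) in the scene view and shank at (273,210) in the wrist view. I'll fit its position, then go over it and look from above before taking the knob.

Run:
```python
from h import *
import pickle
p,d,ci,po=pickle.load(open('r.pkl','rb'))
W=worldpts(d,ci,po);Q=W[172:245,255:292].reshape(-1,3);Q=Q[np.hypot(Q[:,0]-.478,Q[:,1]+.2735)<.03]
x,zm,e=cyl(Q,[.478,-.2735],.012);print(len(Q),'axis',x[:2],'z',zm,'tilt',np.degrees(x[2:]),e)
pos=np.array(robot.read_position());R=stand_R(80,12,0)
up=pos+[0,-.02,.2]
print(robot.ik(up.tolist(),R.tolist()))
robot.servo_line(up.tolist(),ori=R.tolist(),speed=.3)
robot.goto([.478-.035,-.2735,.32],DOWN.tolist());robot.move_gripper(1.0);robot.dwell(.1)
D=grab('wrist','k_wrist');pickle.dump(D,open('k.pkl','wb'));print(robot.read_t(),D[3][0],np.round(robot.read_qpos()))
```

```text
1894 axis [ 0.47613702 -0.2742153 ] z 0.0966555889600091 tilt [-0.12542714  0.04250023] 0.565550051619519
[ -57.45765138   43.92020755   36.75310541  -65.87395049 -133.55943108
   22.218694  ]
23.9667 [ 0.44301253 -0.27351326  0.32003703] [-10.   3. -10.  -0. -77. 100.]
```

View pics/k_wrist.png

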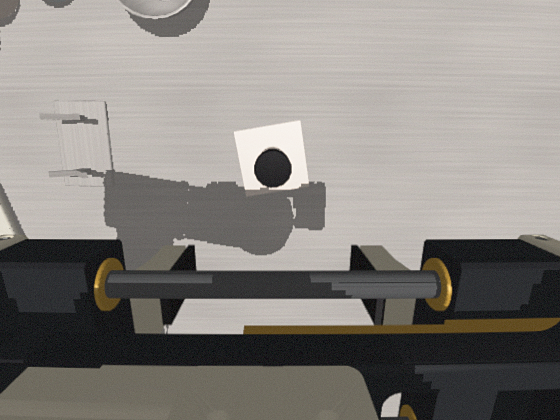

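Run:
```python
from h import *
import pickle
p,d,ci,po=pickle.load(open('k.pkl','rb'))
W=worldpts(d,ci,po); m=np.zeros(d.shape,bool);m[130:200,240:310]=True
top=m&(W[...,2]>.158)&(W[...,2]<.175); print('ztop',np.median(W[top][:,2]),top.sum())
cs,_=cv2.findContours(top.astype('uint8'),0,1);e=cv2.fitEllipse(max(cs,key=len))
P=onplane(ci,[e[0]],.165,po)[0];print(e,P, 'diam mm',np.array(e[1])*d[top].mean()/K(ci)[0]*1e3)
k=np.array([P[0]-.0007*0,P[1]]); k=(k+[.4762,-.2742])/2; print('knob xy used',k)
tcp=np.array([*k,.151-.019+.001])
robot.goto([*k,.25],DOWN.tolist()); robot.servo_line(tcp.tolist(),speed=.12); print(robot.read_force(),robot.read_position())
robot.move_gripper(0.0);print(robot.read_grip_width(),robot.read_force(),robot.read_t())
robot.servo_line([*k,.25],speed=.12);robot.dwell(.15)
print(robot.read_position(),robot.read_force(),robot.read_grip_width(),robot.read_t())
grab('scene','l_scene');grab('wrist','l_wrist')
np.save('k.npy',k)
```

```text
ztop 0.16548618934327036 1104
((272.3838195800781, 168.2145233154297), (36.336456298828125, 37.0526123046875), 80.61885070800781) [ 0.4774083  -0.27417107  0.165     ] diam mm [37.67683116 38.41940464]
knob xy used [ 0.47680415 -0.27418553]
[ 0.68208485 -0.52525009  0.53343482] [ 0.47736103 -0.27437631  0.13390208]
0.4485361543137142 [0.19787172 0.28889822 0.49590003] 26.325
[ 0.47643945 -0.2740834   0.2491366 ] [ 0.64472605 -0.35348763 -3.0283282 ] 0.44995249549135363 27.6
```

View pics/l_scene.png

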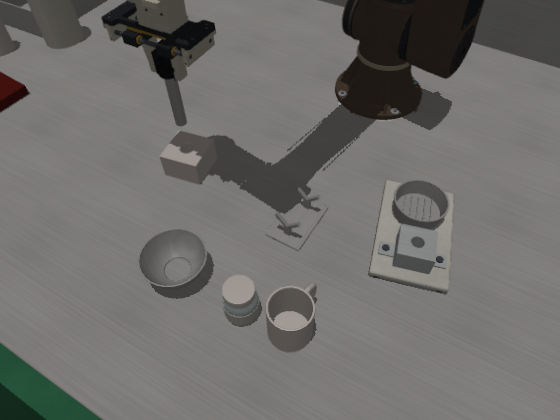

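View pics/l_wrist.png

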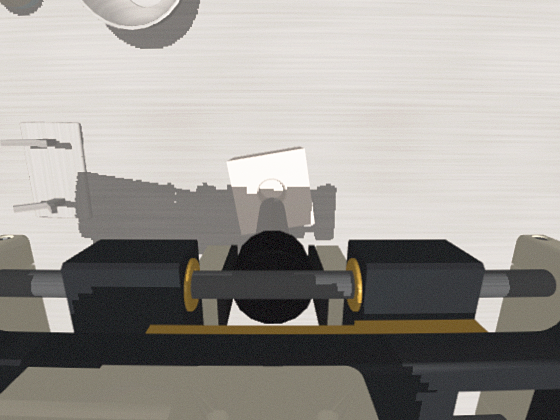

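The column hangs upright from its knob (opening 0.45 ≈ 40 mm) and is clear of the block. In the wrist view the shank tip is near (272,205) and the pocket near (272,187). Next it goes over the bore, where I'll check the tilt with the scene camera.

Run:
```python
from h import *
b=np.array([.4720,.2588])
robot.servo_line([.47,-.1,.27],speed=.3) if False else robot.goto([.48,0,.28],DOWN.tolist())
robot.goto([*b,.205],DOWN.tolist());robot.dwell(.2)
print(robot.read_position(),robot.read_t(),robot.read_force(),robot.read_tcp_rot()[:,2])
import pickle
D={n:grab(n,'q_'+n) for n in('scene','wrist')};pickle.dump(D,open('q.pkl','wb'))
```

```text
[0.47249648 0.25780996 0.20553179] 30.0167 [-0.37334361 -0.14670192 -2.49047595] [ 6.18363523e-04  6.15571529e-04 -9.99999619e-01]
```

View pics/q_scene.png

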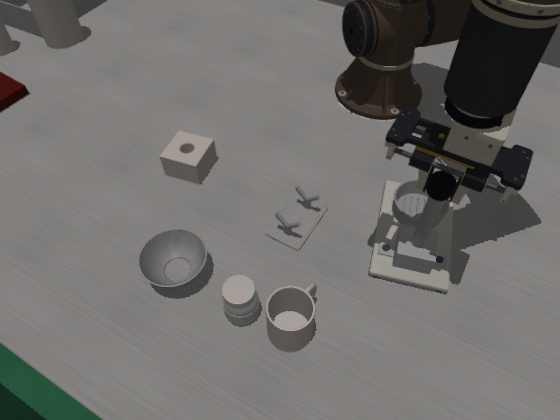

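View pics/q_wrist.png

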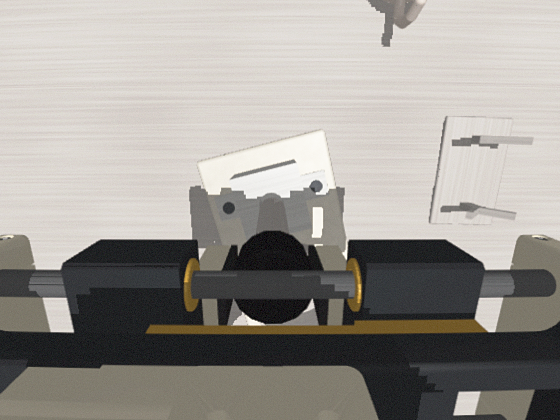

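Run:
```python
from h import *
import pickle
D=pickle.load(open('q.pkl','rb'))
for n in D:
    p,d,ci,po=D[n];W=worldpts(d,ci,po).reshape(-1,3)
    m=(np.hypot(W[:,0]-.472,W[:,1]-.2585)<.020)&(W[:,2]>.09)&(W[:,2]<.185)
    Q=W[m];
    if n=='scene': Q=Q[Q[:,2]<.195]
    x,zm,e=cyl(Q,[.472,.2585],.012)
    zt=.0865; print(n,len(Q),Q[:,2].min(),'axis',x[:2],zm,'tilt',np.degrees(x[2:]),'rms mm',e,'tip',x[:2]+x[2:]*(zt-zm))
```

```text
scene 524 0.09053364442301182 axis [0.47216083 0.25705144] 0.13971872534762755 tilt [-0.35345385 -0.19773841] rms mm 0.7013652587177648 tip [0.47248913 0.2572351 ]
wrist 861 0.09071666105089676 axis [0.47250533 0.2575162 ] 0.14522295606560917 tilt [-0.19068614 -0.28343063] rms mm 0.141912815581056 tip [0.47270077 0.25780669]
```

The column is within 0.35° of vertical, with its tip at (0.4727, 0.2578). Moving by (−0.7, +1.0) mm, then feeling downward.

```bash
cat >> h.py <<'E'
def F(): return np.mean([robot.read_force() for _ in range(3)],0)
E
python3 - <<'E'
from h import *
p=np.array(robot.read_position()); c=np.array([.4718,.2590,.2])
# offset to make actual go where wanted
robot.servo_line([c[0],c[1],.195],speed=.06);robot.dwell(.2)
print(robot.read_position()); f0=F();print(f0); np.save('f0.npy',f0)
for z in np.arange(.192,.176,-.0015):
    robot.servo_line([c[0],c[1],z],speed=.03)
    f=F()-f0;print(round(z,4),np.round(robot.read_position(),4),f.round(2),round(robot.read_t(),2))
    if f[2]>5: break
E
```

```text
[0.47188253 0.25914173 0.19511929]
[ 0.09151357 -0.08096418 -3.34969091]
0.192 [0.4717 0.2589 0.1918] [-0.73 -0.72  0.37] 30.88
0.1905 [0.4718 0.259  0.1904] [-0.14  1.14  0.48] 31.13
0.189 [0.4717 0.259  0.1889] [ 0.1  -0.33  0.9 ] 31.38
0.1875 [0.4717 0.2589 0.1874] [ 0.31 -0.04 -0.96] 31.63
0.186 [0.4717 0.2589 0.1859] [-0.45  0.58  0.96] 31.88
0.1845 [0.4717 0.2589 0.1844] [-0.49  0.03  0.51] 32.13
0.183 [0.4717 0.2589 0.1829] [-0.18  0.8  -0.12] 32.38
0.1815 [0.4718 0.2589 0.1814] [ 0.03  0.26 -0.12] 32.63
0.18 [0.4718 0.259  0.1799] [-0.21 -0.17 -0.94] 32.88
0.1785 [0.4717 0.2589 0.1784] [-1.24  0.29 -0.19] 33.13
0.177 [0.4717 0.2589 0.1769] [-0.13  0.29  0.5 ] 33.38
```

There's no contact at a TCP height of 0.177, so the tip is about 6.5 mm below the socket top and already in the bore. Pushing on down with a force guard.

Run:
```python
from h import *
f0=np.load('f0.npy');x,y=.4718,.2590;z=.177
while z>.141 and robot.read_t()<55:
    z-=.003 if z>.149 else .001
    robot.servo_line([x,y,z],speed=.04); f=F()-f0;p=robot.read_position()
    print(round(z,4),np.round(p,4),f.round(2),round(robot.read_t(),2))
    if f[2]>9: break
    lat=f[:2]
    if np.hypot(*lat)>4: x,y=np.array([x,y])+lat*1e-4
print(robot.read_grip_width())
```

```text
0.174 [0.4716 0.2589 0.1737] [0.12 0.94 0.35] 33.63
0.171 [0.4717 0.2589 0.1707] [ 0.21 -0.66 -0.5 ] 33.88
0.168 [0.4717 0.2589 0.1678] [-0.81  1.19  0.43] 34.13
0.165 [0.4717 0.2589 0.1647] [0.11 0.46 0.29] 34.38
0.162 [0.4717 0.2589 0.1617] [ 0.8   0.55 -0.  ] 34.63
0.159 [0.4717 0.2589 0.1588] [-0.18 -0.05  1.02] 34.88
0.156 [0.4717 0.2589 0.1558] [-0.17 -0.01  0.26] 35.13
0.153 [0.4717 0.2589 0.1528] [-0.06  0.29 -0.68] 35.38
0.15 [0.4717 0.2589 0.1498] [-0.86  0.57 -0.81] 35.63
0.147 [0.4717 0.2589 0.1468] [ 0.13 -0.05 -0.07] 35.88
0.146 [0.4718 0.259  0.146 ] [0.19 0.33 0.15] 36.13
0.145 [0.4718 0.259  0.1449] [-0.07  0.49  0.67] 36.38
0.144 [0.4718 0.259  0.1439] [ 1.26 -0.02  0.36] 36.63
0.143 [0.4718 0.2591 0.143 ] [ 0.03 -0.31  0.72] 36.88
0.142 [0.4723 0.2592 0.1429] [-1.   -1.91  8.71] 37.13
0.141 [0.4728 0.2593 0.1429] [-1.47 -2.24 14.35] 37.38
0.4508666453404867
```

It meets the hard floor at a TCP height of 0.1429, against 0.1435 expected for fully home. Letting go and checking.

Run:
```python
from h import *
import pickle
robot.servo_line([.4719,.2590,.143],speed=.03)
robot.move_gripper(1.0);print(robot.read_grip_width(),robot.read_force())
robot.servo_line([.472,.259,.26],speed=.15)
robot.goto([.44,.259,.32],DOWN.tolist());robot.dwell(.3)
D={n:grab(n,'e_'+n) for n in('scene','wrist','top')};pickle.dump(D,open('e.pkl','wb'));print(robot.read_t(),robot.read_force())
p,d,ci,po=D['wrist'];W=worldpts(d,ci,po);Q=W.reshape(-1,3);t=(np.hypot(Q[:,0]-.472,Q[:,1]-.259)<.017)&(Q[:,2]>.12);print('knob top z',np.median(Q[t][:,2]),t.sum(),Q[t].mean(0))
p,d,ci,po=D['scene'];Q=worldpts(d,ci,po).reshape(-1,3);t=(np.hypot(Q[:,0]-.472,Q[:,1]-.259)<.018)&(Q[:,2]>.072)&(Q[:,2]<.142)
x,zm,e=cyl(Q[t],[.472,.259],.012);print('scene axis',x[:2],'tilt',np.degrees(x[2:]),e,t.sum())
```

```text
0.997725255362348 [ 0.71295799 -0.33903347  0.49941813]
40.35 [-0.66985423  0.47467099  0.23122431]
knob top z 0.42584592671941546 16763 [0.46641215 0.25878507 0.4096194 ]
scene axis [0.47160693 0.25831892] tilt [-0.16243111  0.12302806] 0.6846494236704367 317
```

View pics/e_scene.png

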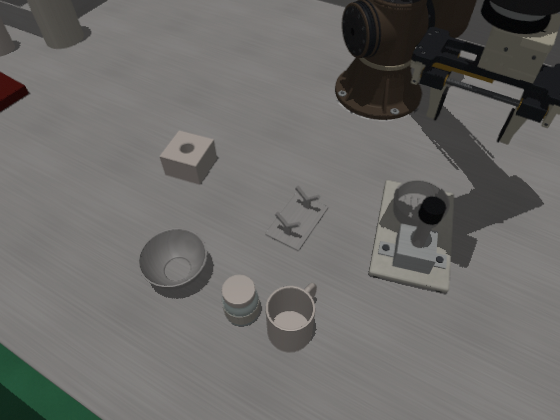

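View pics/e_wrist.png

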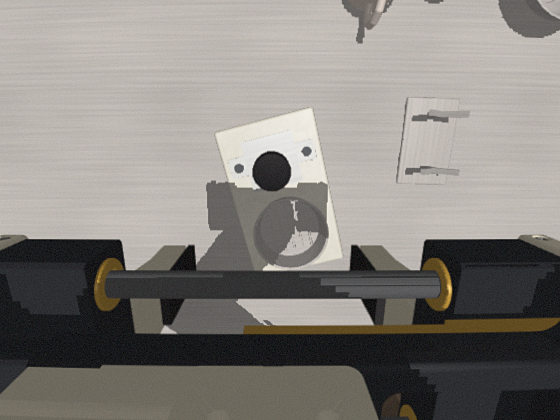

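The knob is at (271,171) in the wrist view and the column stands upright in the socket. My knob-height mask picked up gripper pixels, so I'll redo that from the stored picture before handing in.

Run:
```python
from h import *
import pickle
D=pickle.load(open('e.pkl','rb'));p,d,ci,po=D['wrist'];W=worldpts(d,ci,po)[165:178,265:278].reshape(-1,3);z=np.median(W[:,2]);print('knob top z',z,'-> plain end',z-.15,W.mean(0))
if abs(z-.175)<.0035: robot.job_done(); print('handed in',robot.read_t())
```

```text
knob top z 0.17549099564266663 -> plain end 0.02549099564266663 [0.47270475 0.25927414 0.17549736]
the job is handed in; nothing more can be done
the job is handed in; nothing more can be done
```

The column is fully home in the press socket, upright and let go, and the job is handed in. It took about 40 s of the 72 s.

**What I did:**
- I took the column by its shank from the rack, turned it upright and stood it in the draining block's pocket.
- After letting go, I took it again by the knob and lifted it clear of the block.
- I located the bore with the wrist camera, from two views with the gripper turned half round between them. The tip went in on the first try at about (0.472, 0.259), so no search was needed.
- I pushed it down to a hard stop at a TCP height of 0.1429 m, where 0.1435 m was expected. The push reached about 14 N.

**Last checks:**
- **Seating:** the knob top measured 0.1755 m, which puts the plain end at 0.0255 m. The bore's floor is at 0.025 m.
- **Tilt:** about 0.2°.
- **Release:** the gripper was fully open and clear, with a wrist reading of about 0.8 N, which is at noise level.
- **Bystanders:** the bowl, jar and jug look unmoved in the scene picture; I did not measure them.

**Disagreements:**
- My first knob-height reading was wrong because its mask caught gripper pixels; I repeated it from the same picture.
- The first hand-picked fix from the fixed cameras put the pocket about 4 mm from the wrist-camera result. I used the wrist value, and the column went in.

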